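# Roll the red die from the sprung dice chute

## Robot

A 6-joint arm with a two-finger parallel gripper is mounted at the origin on the work surface. World frame = base frame: x ahead of the robot, y to its left, z up, the work surface at z = 0. Lengths are in m, angles in rad, forces in N, time in s.
With the tool pointing down it reaches from about 0.35 to 0.95 m from the base axis. Payload 17.4 kg.
Tool frame: the origin (TCP) lies between the finger pads; the fingertips stand finger_overhang ahead of it and the grasp point (between the pads) lies 11 mm behind it (finger_overhang is the distance from the TCP to the fingertips, in m); z points along the fingers, y is the line along which they close (so a half turn about z gives the same grasp; the last joint's range is limited). The gripper opens to 93 mm and grips with 3 to 60 N. Pads are 15 mm wide; open, the fingers measure 128 mm over their backs; the gripper's body (75 mm by 188 mm) begins 65 mm behind the grasp point.
Start: joints at [1.144, 0.116, 1.442, -0, 1.584, -0.038], TCP at [0.256, 0.625, 0.227] pointing down, gripper open.
Joint ranges: [-2.83, 2.83], [-0.83, 2.19], [0.07, 2.5], [-1.14, 4.28], [0.01, 3], [-2.97, 2.97]. Speed limits (rad/s): [1.89, 1.89, 2.22, 3.14, 3.14, 3.14].

## Interface

Orientations are given as a unit quaternion [w, x, y, z].
In Python, from cell import state, capture, job_done, finger_overhang gives the robot as it stands.
- The arm moves only by the tool jog_arm, never from a script. Its argument "plan" is a list of rows, each a list of 3 entries, a list of its own where there are three numbers: the shift along the tool's x, y, z in cm, then the turn about the tool's z in degrees, then the closure, from 0 (fully open) to 1 (shut). In form: [[[tx, ty, tz], turn, hand], ...]. A call has 1 to 12 rows; each row is the pose to reach, as a shift and turn from the pose commanded when the call began, along the tool's axes at that moment; what a row does not reach only later rows make up. A row lasts 1/12 s, in which the tool goes at most 41.7 mm and 7.16 degrees, less where a joint would pass 70% of its speed; a pose out of reach is approached as far as the arm can. A call with a gripper value outside its range is refused whole. The fingers move at their own pace and stop on an object; "grip_force" is the grip in N (left out, the last holds). Time passes only in rows, so rows that repeat a pose let the fingers close. It gives the time, the measured TCP pose, the force, the opening and the grip force at its end, in the units of the state.
- state(): the state, without advancing time (a new reading comes with each control period).
- capture(name): name is "scene" or "top" or "wrist"; returns a dict with "img" (384x512x3 uint8, red, green, blue), "camera_matrix" (3x3 intrinsics, pixels), "eye" and "rotation" of the camera in the world. Camera axes: x right, y down, z forward; pixel columns grow to the right and rows downward; lengths in m; the calibration is good to about 2 mm. The wrist camera is an equidistant fisheye: a pixel r from the principal point sees the ray r / f radians off the axis. A picture is of the moment at which its call begins. There is no depth.
- job_done(): hands the job in; it is judged then, once.
The state is a dict: "time_s": time; "joint_positions": joint angles; "qvel": joint speeds; "tau": joint torques, N m; "ee_pos": TCP position; "ee_rot": TCP orientation; "ft_force": force on the tool from outside, world axes, zero at the start; "wrist_torque": the same for the moment, N m; "width": finger opening in m; "finger_force": force on a finger pad.
Only numpy, scipy, OpenCV 4.12 (cv2) and the standard library are available. Lean on these libraries where they do the work, as an engineer would, in place of code of your own. Each camera call takes 0.05 s, during which the arm holds its last target. There are 200 camera calls.

## Task

Roll the red twenty-sided die into the chute's green tray: push the brass gate in front of it fully down, keep it down until the die has rolled out, then let the gate rise slowly under control all the way up, over a second or more, never letting it snap back. Leave the blue die waiting behind its own closed gate.

Things in the scene. Friction and masses are not known exactly. Their poses are not given: they have to be found in the camera images.
- tray (a point): middle of the felt floor of the tray of the black iron dice chute, 7 mm above the shelf. The chute is fixed, 280 x 152 mm. The point's z is up, its x points from the tray up the ramp (away from the robot at yaw 0), its y to the left lane. The tray is 112 x 126 mm inside with 34 mm walls. In this frame the two knobs stand at x = +90 mm, y = +37.5 mm (left) and y = -37.5 mm (right), and the waiting dice at x = +117 mm, in the same lanes.
- gate_left (a joint): brass sprung gate of the left lane of the chute (left as seen from the tray end, the robot's side). Value in m: 0 = fully up (lane closed), grows as it is pushed straight down, 0.036 = bottomed. Its spring pushes it back up with about 1.5 N at the top and 9 N at the bottom; let go, it snaps up. Rising faster than 0.2 m/s counts as a snap. The lane is clear for its die from 0.030 on; the stop at the bottom is hard, so 0.033 is a good depth to press to.
- gate_right (a joint): brass sprung gate of the right lane of the chute (right as seen from the tray end, the robot's side). Value in m: 0 = fully up (lane closed), grows as it is pushed straight down, 0.036 = bottomed. Its spring pushes it back up with about 1.5 N at the top and 9 N at the bottom; let go, it snaps up. Rising faster than 0.2 m/s counts as a snap. The lane is clear for its die from 0.030 on; the stop at the bottom is hard, so 0.033 is a good depth to press to.
- gate_left_top (a point): centre of the flat top of the left gate's round brass knob (30 mm across, 15 mm tall, on a 56 mm wide crossbar); about 140 mm above the shelf when the gate is up, and it moves with the gate. The two knobs stand 75 mm apart and nothing on the chute is taller. Axes as tray.
- gate_right_top (a point): centre of the flat top of the right gate's round brass knob (30 mm across, 15 mm tall, on a 56 mm wide crossbar); about 140 mm above the shelf when the gate is up, and it moves with the gate. The two knobs stand 75 mm apart and nothing on the chute is taller. Axes as tray.
- red_die_center (a point): centre of the red translucent resin twenty-sided die, 34 mm across, 24 g, rolls like a ball; it waits on the ramp in one of the two lanes, just uphill of that lane's gate. Its orientation means nothing.
- blue_die_center (a point): centre of the blue translucent resin twenty-sided die, 34 mm across, 24 g, rolls like a ball; it waits likewise in the other lane and must stay there. Its orientation means nothing.
There are look-alikes about, which are no part of the job. There is more than one size of the part that bears red_die_center; the job needs the middle-sized.

How it is judged:
On the way:
1. the gate in front of the red die is pushed down by at least 30 of its 36 mm and kept there 0.2 s (((value of joint gate_left above 0.03 m and value of joint gate_right below 0.006 m) or (value of joint gate_right above 0.03 m and value of joint gate_left below 0.006 m))), for 0.2 s.
At the end, for the whole second after the job is handed in: The red die lies in the tray (within its walls, on its floor), both gates are fully up (within 3 mm) and the blue die is within 15 mm of where it waited (x of red_die_center in the frame of tray between -0.06 and 0.06 m and y of red_die_center in the frame of tray between -0.065 and 0.065 m and z of red_die_center in the frame of tray between 0.005 and 0.03 m and value of joint each of gate_left, gate_right below 0.003 m and distance of blue_die_center from where it was at the start of the episode below 0.015 m); the robot touches nothing.
It fails at once if a gate snaps back: it rises faster than 0.2 m/s (velocity of joint any of gate_left, gate_right below -0.2 m/s).
It fails at once if the blue die is disturbed: it moves more than 15 mm (distance of blue_die_center from where it was at the start of the episode above 0.015 m).
It also fails if it takes over 32 s, if anything falls off the work surface, if the arm or the gripper's body presses on something with over 40 N, if the wrist force passes 120 N, or if a joint passes its speed limit or range.

## Working session

There is one attempt and no reset: what is moved stays moved. The work goes in short steps, Python scripts to look and compute and a tool call to move; the robot and the scene stay as the last step left them, time stands still between calls to the robot, and variables do not carry over. Pictures are saved under pics/ and viewed, at most 10 in all, crops included, and the job is handed in when it is done.

Besides the shell and the picture viewer there is one more tool, called as name(argument=value, ...) on one line, values as JSON. jog_arm: Moves the arm, as the interface text tells. Its arguments: {"type":"object","properties":{"plan":{"type":"array"},"grip_force":{"type":"number"}},"required":["plan"]}

```bash
mkdir -p pics
python3 - <<'E'
from cell import *
import cv2,numpy as np,pickle
s=state();print(s, finger_overhang)
d={}
for n in("scene","top"):
    c=capture(n);d[n]=c;cv2.imwrite(f"pics/{n}0.png",c["img"][:,:,::-1]);print(n,c["camera_matrix"],c["eye"],c["rotation"])
pickle.dump(d,open("c0.pkl","wb"))
E
```

```text
{'time_s': 0.0, 'joint_positions': array([ 1.14417355e+00,  1.16471319e-01,  1.44225387e+00, -5.99602403e-06,
        1.58402349e+00, -3.77857563e-02]), 'qvel': array([-0.00195565,  0.00104713, -0.00053461, -0.00047594, -0.00097212,
       -0.00121022]), 'tau': array([ 8.98624767e-04, -7.21253085e+01, -6.22615600e+01,  7.80664128e-02,
        2.35701510e-02, -4.49914819e-05]), 'ee_pos': array([0.25581908, 0.62442894, 0.22592215]), 'ee_rot': array([-1.30096729e-04,  1.93196039e-01,  9.81160006e-01, -5.63189225e-04]), 'ft_force': array([ 1.48364777,  0.69756743, -1.30455899]), 'wrist_torque': array([-3.67274035e-02, -1.01056586e-03, -1.36173111e-05]), 'finger_force': 0.0, 'width': 0.09300105136494614} 0.008
scene [[466.99029877   0.         250.04182465]
 [  0.         466.99029877 196.01178578]
 [  0.           0.           1.        ]] [0.91174325 0.10466277 0.64269673] [-0.18233764  0.62949478  0.72590968 -0.20867307]
top [[398.64809128   0.         249.10903208]
 [  0.         398.64809128 185.51630618]
 [  0.           0.           1.        ]] [0.5181849  0.04616952 0.73870661] [ 0.04312245 -0.70026297  0.71236383 -0.0176068 ]
```

View pics/scene0.png

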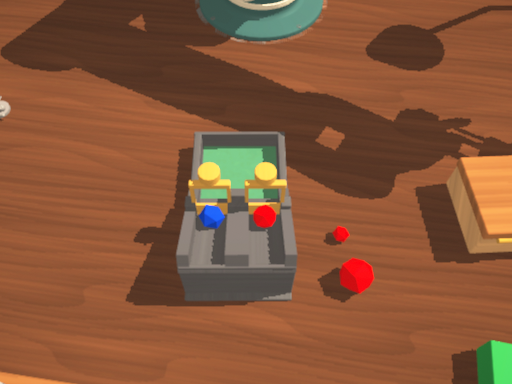

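View pics/top0.png

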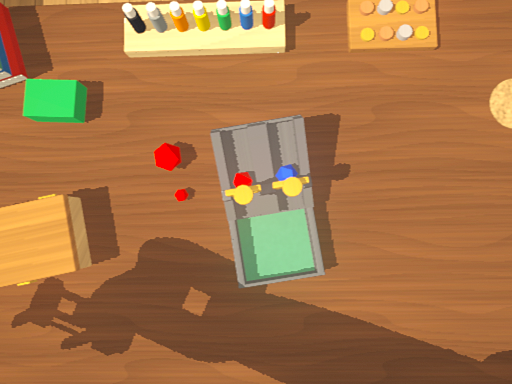

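The scene view shows the chute with knobs at (209,172) and (265,172). The blue die is at (212,216) and a red die is behind the other knob at (265,215). In the top view the knobs are at (243,194) and (292,186), with red at (242,181) and blue at (286,173).

Red candidates in the top view are large (167,157), small (181,195) and in the lane (242,181). The one in the lane is the middle-sized one, waiting behind a gate. I'll confirm that in a crop and triangulate the knobs.

```bash
cat > h.py <<'E'
import numpy as np,cv2
from scipy.spatial.transform import Rotation as R
def rot(q): return R.from_quat(np.r_[q[1:],q[0]]) if np.ndim(q)==1 else R.from_matrix(q)
def ray(c,p):
    K=c["camera_matrix"];v=np.linalg.solve(K,[p[0],p[1],1]);v=rot(c["rotation"]).apply(v);return np.array(c["eye"]),v/np.linalg.norm(v)
def plane(c,p,z):
    e,v=ray(c,p);return e+v*(z-e[2])/v[2]
def tri(rs):
    A=[np.eye(3)-np.outer(v,v) for e,v in rs];return np.linalg.solve(sum(A),sum(a@e for a,(e,v) in zip(A,rs)))
E
python3 - <<'E'
import pickle;from h import *;from cell import *
d=pickle.load(open("c0.pkl","rb"))
S,T=d["scene"],d["top"]
a=cv2.resize(S["img"][120:310,170:390],None,fx=1.8*1.0,fy=3,interpolation=2)[:,:,::-1]
b=cv2.resize(T["img"][110:300,140:340],None,fx=2,fy=3,interpolation=2)[:,:,::-1]
cv2.imwrite("pics/crop.png",np.hstack([a,b]))
for n,c in d.items():
    h=cv2.cvtColor(c["img"],cv2.COLOR_RGB2HSV)
    m=((h[...,0]>20)&(h[...,0]<32)&(h[...,1]>180)&(h[...,2]>225)).astype('u1')
    k,l,st,ce=cv2.connectedComponentsWithStats(m)
    print(n,[(st[i].tolist(),ce[i].round(1)) for i in range(1,k) if st[i,4]>60])
for nm,s,t in (("red gate",(265.5,171),(243,194.5)),("blue gate",(209,171),(292,186.5)),("red",(264.5,215.5),(242,181)),("blue",(212,216.5),(286,173.5))):
    print(nm,tri([ray(S,s),ray(T,t)]),plane(S,s,.14),plane(T,t,.14))
s=state();r=rot(s["ee_rot"]);print(r.as_matrix().round(3))
E
```

```text
scene []
top [([396, 0, 13, 14, 139], array([401.7,   6.7])), ([193, 10, 13, 21, 105], array([198.6,  20.1])), ([415, 26, 14, 14, 151], array([421.4,  32.3])), ([361, 28, 13, 13, 143], array([366.8,  33.9]))]
red gate [0.55665755 0.07627174 0.13952405] [0.557091  0.0757295 0.14     ] [0.5565479  0.07681963 0.14      ]
blue gate [0.56737496 0.00250167 0.13962999] [0.56767726 0.00213515 0.14      ] [0.56726686 0.00296543 0.14      ]
red [0.58401561 0.08077784 0.07004872] [0.62419289 0.08283225 0.14      ] [0.57700496 0.07804112 0.14      ]
blue [0.59539662 0.00691344 0.06849491] [0.63483939 0.01870136 0.14      ] [0.58708963 0.01149089 0.14      ]
[[-0.925  0.379 -0.   ]
 [ 0.379  0.925 -0.001]
 [ 0.    -0.001 -1.   ]]
```

View pics/crop.png

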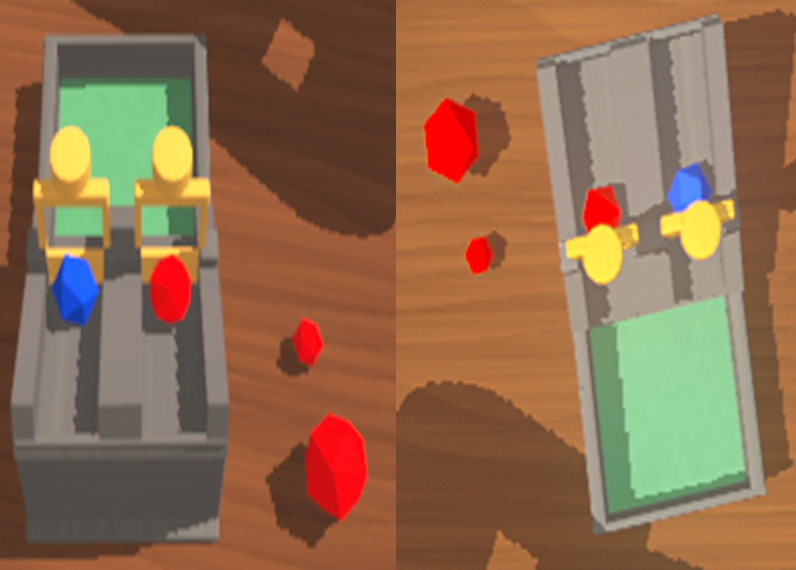

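The crop confirms it: the lane die is the middle-sized red one, smaller than the large loose die and bigger than the small one. It sits in the left lane, behind the gate_left knob at about (0.5565, 0.0765, 0.1395). Next I move above that knob with the fingers shut.

jog_arm(plan=[[[-4,-3.2,0],0,1],[[-8,-6.4,0],0,1],[[-12,-9.6,0],0,1],[[-16,-12.9,0],0,1],[[-20,-16.2,0],0,1],[[-24,-19.4,0],0,1],[[-27,-21.8,0],0,1],[[-30,-24.3,0],0,1],[[-33,-26.7,0],0,1],[[-36,-29.1,0],0,1],[[-39,-31.5,0],0,1],[[-42,-34,0],0,1]], grip_force=20)

```text
time_s: 1.1
ee_pos: [0.4968, 0.1843, 0.2266]
ee_rot: [0.0, 0.193, 0.981, 0.0]
ft_force: [0.7, 0.8, -0.7]
width: 0.0175
finger_force: 0.0
```

jog_arm(plan=[[[-2,-1.6,0],0,1],[[-4,-3.2,1],0,1],[[-5.5,-4.4,2],0,1],[[-6.6,-5.4,3],0,1],[[-6.6,-5.4,4],0,1],[[-6.6,-5.4,4],0,1],[[-6.6,-5.4,4],0,1],[[-6.6,-5.4,4],0,1]])

```text
time_s: 1.77
ee_pos: [0.5368, 0.1121, 0.1872]
ee_rot: [0.0, 0.193, 0.981, 0.0]
ft_force: [0.3, 0.3, 0.2]
width: 0.0005
finger_force: 0.0
```

Run:
```python
from cell import *;import cv2
s=state();print(s["ee_pos"],s["width"],s["ft_force"])
a=capture("wrist")["img"];b=capture("scene")["img"][90:330,130:400]
cv2.imwrite("pics/w1.png",cv2.hconcat([cv2.resize(a,(400,300)),cv2.resize(b,(338,300))])[:,:,::-1])
```

```text
[0.53683136 0.11209707 0.1872298 ] 0.0004587538685755549 [0.25377799 0.30330967 0.22430652]
```

View pics/w1.png

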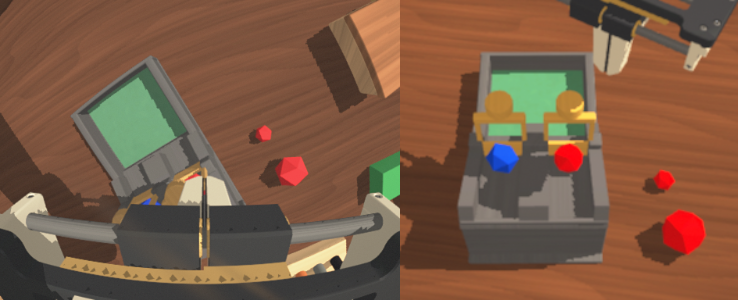

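The picture shows the closed fingers still short of the knob, up and to the right of it, since the earlier rows were rate-limited. I'll make up the remaining 4 cm and descend to near contact.

jog_arm(plan=[[[-1.6,-1.3,0],0,1],[[-3.2,-2.55,0],0,1],[[-3.2,-2.55,0],0,1],[[-3.2,-2.55,1],0,1],[[-3.2,-2.55,2],0,1],[[-3.2,-2.55,2.8],0,1],[[-3.2,-2.55,2.8],0,1],[[-3.2,-2.55,2.8],0,1]])

```text
time_s: 2.53
ee_pos: [0.5564, 0.0761, 0.1578]
ee_rot: [-0.001, 0.193, 0.981, -0.0]
ft_force: [0.6, 0.2, 1.4]
width: 0.0004
finger_force: 0.0
```

Run:
```python
from cell import *;import cv2
s=state();print(s["ee_pos"],s["width"],s["ft_force"])
a=capture("top")["img"][90:300,130:400];b=capture("scene")["img"][90:330,130:400]
cv2.imwrite("pics/w2.png",cv2.hconcat([cv2.resize(a,(400,311)),cv2.resize(b,(350,311))])[:,:,::-1])
```

```text
[0.55642289 0.07605464 0.15783789] 0.0003924489025744744 [0.5920948  0.21271585 1.37950262]
```

View pics/w2.png

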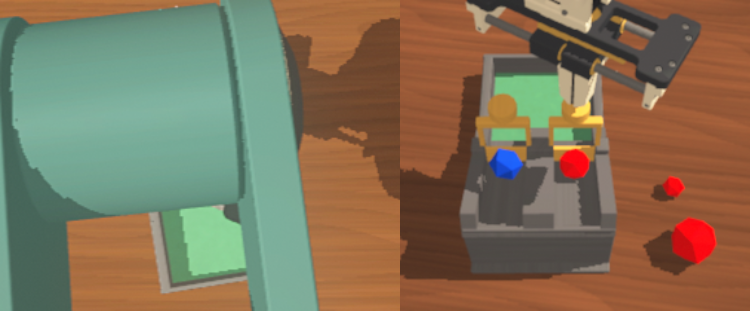

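The scene view shows the fingertips centred just above the left knob. Now I press it down by 33 mm and hold.

jog_arm(plan=[[[0,0,0.6],0,1],[[0,0,1.1],0,1],[[0,0,1.6],0,1],[[0,0,2.1],0,1],[[0,0,2.6],0,1],[[0,0,3.1],0,1],[[0,0,3.6],0,1],[[0,0,4.0],0,1],[[0,0,4.3],0,1],[[0,0,4.3],0,1],[[0,0,4.3],0,1],[[0,0,4.3],0,1]])

```text
time_s: 3.63
ee_pos: [0.5572, 0.0757, 0.1159]
ee_rot: [0.0, 0.193, 0.981, 0.0]
ft_force: [-0.3, 2.0, 8.8]
width: 0.0008
finger_force: 4.0
```

jog_arm(plan=[[[0,0,0],0,1],[[0,0,0],0,1],[[0,0,0],0,1],[[0,0,0],0,1],[[0,0,0],0,1],[[0,0,0],0,1],[[0,0,0],0,1],[[0,0,0],0,1],[[0,0,0],0,1],[[0,0,0],0,1],[[0,0,0],0,1],[[0,0,0],0,1]])

```text
time_s: 4.63
ee_pos: [0.5572, 0.0757, 0.116]
ee_rot: [0.0, 0.193, 0.981, 0.0]
ft_force: [-1.6, 1.1, 7.1]
width: 0.0006
finger_force: 4.0
```

Run:
```python
from cell import *;import cv2
s=state();print(s["ee_pos"],s["width"],s["ft_force"])
b=capture("scene")["img"][90:330,130:400]
cv2.imwrite("pics/w3.png",cv2.resize(b,(675,600))[:,:,::-1])
```

```text
[0.5571929  0.07565217 0.11598071] 0.000554590901935569 [-1.64059264  1.08196599  7.11937568]
```

View pics/w3.png

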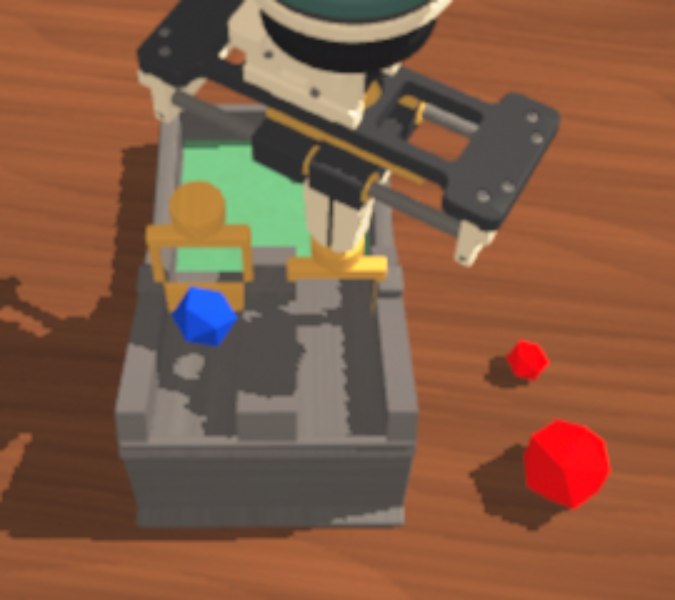

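The red die has left its lane, and blue is still waiting at (205,316). I'll press 1.5 mm deeper for margin, then check that the die reached the tray with the wrist camera.

jog_arm(plan=[[[0,0,0.1],0,1],[[0,0,0.15],0,1],[[0,0,0.15],0,1],[[0,0,0.15],0,1],[[0,0,0.15],0,1],[[0,0,0.15],0,1],[[0,0,0.15],0,1],[[0,0,0.15],0,1]])

```text
time_s: 5.35
ee_pos: [0.5572, 0.0757, 0.1145]
ee_rot: [0.0, 0.193, 0.981, 0.0]
ft_force: [-0.3, 0.9, 8.4]
width: 0.0
finger_force: 4.1
```

Run:
```python
from cell import *;import cv2
b=capture("wrist")["img"]
cv2.imwrite("pics/w4.png",cv2.resize(b,(768,576))[:,:,::-1])
```

```text
(no output)
```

View pics/w4.png

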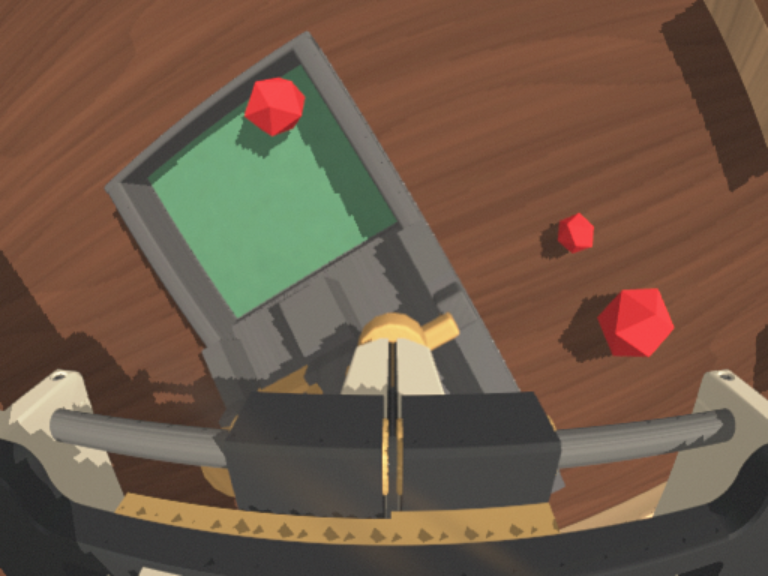

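The red die lies in the tray at (274,106), by the far wall. Now I let the gate rise at about 20 mm/s.

jog_arm(plan=[[[0,0,-0.1],0,1],[[0,0,-0.25],0,1],[[0,0,-0.4],0,1],[[0,0,-0.55],0,1],[[0,0,-0.7],0,1],[[0,0,-0.85],0,1],[[0,0,-1.0],0,1],[[0,0,-1.15],0,1],[[0,0,-1.3],0,1],[[0,0,-1.45],0,1],[[0,0,-1.6],0,1],[[0,0,-1.75],0,1]])

```text
time_s: 6.4
ee_pos: [0.5571, 0.0756, 0.1317]
ee_rot: [0.0, 0.193, 0.981, 0.0]
ft_force: [1.4, 1.3, 5.2]
width: 0.0007
finger_force: 2.3
```

jog_arm(plan=[[[0,0,-0.15],0,1],[[0,0,-0.3],0,1],[[0,0,-0.45],0,1],[[0,0,-0.6],0,1],[[0,0,-0.75],0,1],[[0,0,-0.9],0,1],[[0,0,-1.05],0,1],[[0,0,-1.2],0,1],[[0,0,-1.35],0,1],[[0,0,-1.5],0,1],[[0,0,-1.65],0,1],[[0,0,-1.8],0,1]])

```text
time_s: 7.4
ee_pos: [0.5567, 0.0755, 0.1495]
ee_rot: [-0.0, 0.193, 0.981, -0.0]
ft_force: [0.5, 0.1, -0.0]
width: 0.0005
finger_force: 0.0
```

jog_arm(plan=[[[0,0,-0.15],0,1],[[0,0,-0.3],0,1],[[0,0,-0.5],0,1],[[0,0,-0.8],0,1],[[0,0,-1.5],0,1],[[0,0,-2.5],0,1],[[0,0,-4],0,1],[[0,0,-5],0,1],[[0,0,-6],0,1],[[0,0,-6],0,1],[[0,0,-6],0,1],[[0,0,-6],0,1]])

```text
time_s: 8.4
ee_pos: [0.5568, 0.0756, 0.2092]
ee_rot: [-0.0, 0.193, 0.981, -0.0]
ft_force: [0.4, -0.4, 0.2]
width: 0.0005
finger_force: 0.0
```

Run:
```python
from cell import *;import cv2
s=state();print(s["ee_pos"],s["ft_force"],s["time_s"])
b=capture("scene")["img"][90:330,130:400];a=capture("wrist")["img"]
cv2.imwrite("pics/w5.png",cv2.hconcat([cv2.resize(a,(400,300)),cv2.resize(b,(338,300))])[:,:,::-1])
```

```text
[0.55680533 0.07557439 0.2091764 ] [ 0.35750017 -0.43648459  0.17934838] 8.4
```

View pics/w5.png

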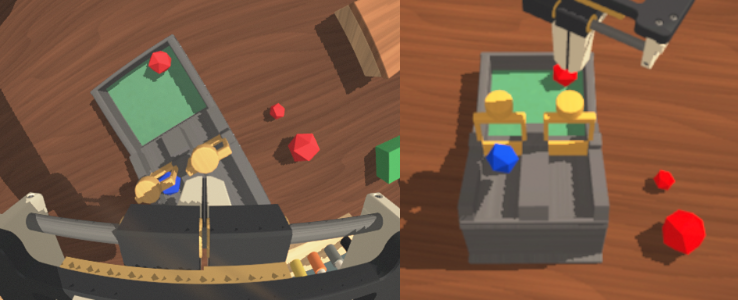

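Both gates are up, with knobs level at (499,101) and (570,101). Red is in the tray, blue is still waiting at (503,158), and the arm is clear of everything.

```bash
python3 -c "
from cell import *
print(job_done())"
```

```text
the job is handed in; nothing more can be done
None
```

The red die was rolled into the tray, its gate was raised slowly over about 2 s until fully up, and the blue die still waits behind its closed gate; the job is handed in, but no verdict came back.

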